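# Open the folding trivet on the pull-out tray

## Task

The folding trivet in the steel tray stands ajar, and one of the two cork coasters lies where its wooden leaf has to come down: push that coaster along the tray floor with the fingertips until it is well clear, then push the leaf up over its spine and press it down until it lies fully flat on the other side, beside the marble half, without flinging or slamming it. Touch and push only: nothing may be pinched, lifted or carried, nothing pressed hard, the trivet stays where it is and both coasters stay flat inside the tray. Leave the brass pot, the small wooden bar and the tea glass alone.

Things in the scene. Friction and masses are not known exactly. Their poses are not given: they have to be found in the camera images.
- tray: Shallow stainless tray, fixed, 300 (x) x 560 (y) x 18 mm high, walls and floor 3 mm thick, so its inner floor is 3 mm above its origin; a 12 mm runner bar 10 mm high along each short side. Origin: centre of its underside. x, y along its sides.
- trivet: Lower half of the folding trivet, a loose marble slab (about 0.7 kg) lying on the tray floor, 160 (x) x 115 (y) x 11 mm. Origin: on the tray floor, below the middle of the spine (hinge). The slab spans y = +5 to +120 mm, x = +-80 mm. The hinge axis runs along its x axis, 11.5 mm above the origin. The landing place of the leaf is y = 0 to -120 mm, x = +-80 mm.
- leaf (a joint): Opening angle of the slatted wooden upper leaf (160 x 115 x 10 mm, 0.14 kg, full-width rails at the spine and at the free edge). 0 = folded onto the marble (leaf towards the trivet's +y), pi/2 = upright, pi = flat on the tray floor on the -y side, its slats' other face up. It starts ajar at about 0.75 to 1.1 rad. The hinge is stiff (0.15 N m): the leaf stays where it is left and must be pushed all the way; about 1 to 3 N at the free edge moves it.
- leaf_edge (a point): Middle of the free edge of the wooden leaf, 120 mm from the hinge axis, half-way through the leaf's thickness (that mid-plane is offset 5.5 mm from the hinge axis, to the side that is up when folded and down when open).
- leaf_mid (a point): Centre of the wooden leaf, 62.5 mm from the hinge axis. Its x axis is along the hinge, y from hinge to free edge, z through the 10 mm thickness.
- coaster_round: Round loose cork coaster, diameter 95 mm, 8 mm thick, about 50 g, lying on the tray floor. Origin: centre of its underside. One coaster (either one) lies in the leaf's landing place, the other at the tray's +y end. There is free tray floor beyond the landing place, towards the tray's -y end.
- coaster_square: Square loose cork coaster, 90 x 90 x 8 mm, about 50 g, lying on the tray floor. Origin: centre of its underside.
- spice_pot: Small brass pot, diameter 40 mm, 58 mm high, loose in the tray's far (+x) corner at -y; to be left alone. Origin: centre of underside.
- rest_bar: Small dark wooden spoon-rest bar, 20 x 100 x 12 mm, loose along the tray's far (+x) wall; to be left alone. Origin: centre of underside.
- tea_glass: Open tea glass, rim diameter 60 mm, 85 mm high, loose on the tiles to the left (+y) of the tray; to be left alone. Origin: centre of underside.
Mind the look-alikes: they are no part of the job. Leave any blue or orange look-alike of the trivet alone.

How it is judged:
On the way, in this order (a step that is already met when the one before it is completed fails the run):
1. the landing place is clear of coasters while the leaf still stands on the marble side ((y of coaster_round in the frame of trivet below -0.162 m or y of coaster_round in the frame of trivet above 0.162 m or x of coaster_round in the frame of trivet above 0.122 m or x of coaster_round in the frame of trivet below -0.122 m) and (y of coaster_square in the frame of trivet below -0.162 m or y of coaster_square in the frame of trivet above 0.162 m or x of coaster_square in the frame of trivet above 0.122 m or x of coaster_square in the frame of trivet below -0.122 m) and value of joint leaf below 1.7 rad), for 0.2 s.
2. the leaf lies flat on the other side (value of joint leaf above 3.1 rad), for 0.2 s.
At the end, for the whole second after the job is handed in: The leaf is open to more than 3.10 rad (within about 5 mm of flat at its free edge) and still; the trivet is within 30 mm of where it began and level; both coasters lie flat on the tray floor inside the tray, clear of the trivet's landing place and slab (centre at least 42 mm outside them), at rest (value of joint leaf above 3.1 rad and velocity of joint leaf below 0.1 rad/s and distance of trivet from where it was at the start of the episode below 0.03 m and angle between trivet's own z axis and vertical below 0.05 rad and (y of coaster_round in the frame of trivet below -0.162 m or y of coaster_round in the frame of trivet above 0.162 m or x of coaster_round in the frame of trivet above 0.122 m or x of coaster_round in the frame of trivet below -0.122 m) and z of coaster_round in the frame of tray between -0.003 and 0.008 m and angle between each of coaster_round, coaster_square's own z axis and vertical below 0.1 rad and linear speed of each of coaster_round, coaster_square below 0.02 m/s and x of coaster_round in the frame of tray between -0.13 and 0.13 m and y of coaster_round in the frame of tray between -0.26 and 0.26 m and (y of coaster_square in the frame of trivet below -0.162 m or y of coaster_square in the frame of trivet above 0.162 m or x of coaster_square in the frame of trivet above 0.122 m or x of coaster_square in the frame of trivet below -0.122 m) and z of coaster_square in the frame of tray between -0.003 and 0.008 m and x of coaster_square in the frame of tray between -0.13 and 0.13 m and y of coaster_square in the frame of tray between -0.26 and 0.26 m); the robot touches nothing.
It fails at once if a coaster or the trivet was lifted or tipped up (z of any of coaster_round, coaster_square in the frame of tray above 0.025 m or angle between any of coaster_round, coaster_square's own z axis and vertical above 0.5 rad or z of trivet in the frame of tray above 0.015 m or angle between trivet's own z axis and vertical above 0.15 rad).
It fails at once if the leaf was pinched between the fingers (contact force between the fingers and trivet above 0.5 N and x of the grasp point in the frame of leaf_mid between -0.09 and 0.09 m and y of the grasp point in the frame of leaf_mid between -0.07 and 0.07 m and z of the grasp point in the frame of leaf_mid between -0.007 and 0.007 m).
It fails at once if the leaf was flung or slammed (over 4 rad/s) (velocity of joint leaf above 4 rad/s).
It fails at once if the trivet was pressed hard (over 40 N) (contact force between the fingers and trivet above 40 N).
It fails at once if the pot, wooden bar or tea glass was moved over 20 mm or tipped (distance of any of spice_pot, rest_bar, tea_glass from where it was at the start of the episode above 0.02 m or angle between any of spice_pot, rest_bar, tea_glass's own z axis and vertical above 0.3 rad).
It also fails if it takes over 61 s, if anything falls off the work surface, if the arm or the gripper's body presses on something with over 40 N, if the wrist force passes 120 N, or if a joint passes its speed limit or range.

## Robot

A 7-joint arm with a two-finger parallel gripper is mounted at the origin on the work surface. World frame = base frame: x ahead of the robot, y to its left, z up, the work surface at z = 0. Lengths are in m, angles in rad, forces in N, time in s.
With the tool pointing down it reaches from about 0.4 to 0.925 m from the base axis. Payload 4.1 kg.
Tool frame: the origin (TCP) lies on the centre line of the jaws, within the pads' length; the fingertips stand 19 mm ahead of it and the grasp point (between the pads) is the TCP; z points along the fingers, y is the line along which they close (so a half turn about z gives the same grasp; the last joint's range is limited). The gripper opens to 85 mm and grips with 20 to 120 N. Pads are 22 mm wide; open, the fingers measure 114 mm over their backs; the gripper's body (76 mm by 85 mm) begins 54 mm behind the grasp point. The pads swing forward as they close: fully open they stand 13 mm farther back than shut.
Start: joints at [-1.444, 0.398, 0.045, 1.537, -0.019, 1.207, -0.051], TCP at [0.146, 0.634, 0.25] pointing down, gripper open.
Joint ranges: [-2.82, 2.82], [-0.49, 2.23], [-1.37, 1.46], [0, 2.46], [-1.36, 4.5], [0.23, 2], [-2.94, 2.94]. Speed limits (rad/s): [2.57, 2.57, 3.14, 3.14, 3.14, 3.14, 3.14].

## Interface

Orientations are given as a unit quaternion [x, y, z, w].
In Python, from rig import ctrl gives the robot as it stands.
- The arm moves only by the tool step_arm, never from a script. Its argument "targets" is a list of rows, each an object of numbers: "x", "y", "z": the shift along the tool's x, y, z in m; "ax", "ay", "az": the turn, a rotation vector about the tool's x, y, z in degrees; "fingers": the finger opening in m, from 0 to 0.0854. A call has exactly 5 rows; each row shifts and turns the commanded pose from where the row before left it, along the tool's axes as they then stand; what a row does not reach is not made up. A row lasts 1/12 s, in which the tool goes at most 41.7 mm and 7.16 degrees, less where a joint would pass 70% of its speed; a pose out of reach is approached as far as the arm can. A call is refused whole if a number of a shift passes 0.0417 or a number of a turn 7.16, either way. A call with a gripper value outside its range is refused whole. The fingers move at their own pace and stop on an object; "newtons" is the grip in N (left out, the last holds). Time passes only in rows, so rows that do not move let the fingers close, or fill a call up. It gives the time, the measured TCP pose, the force, the opening and the grip force at its end, in the units of the state.
- ctrl.get_obs(): the state, without advancing time (a new reading comes with each control period).
- ctrl.read_camera(name): name is "side" or "top" or "wrist"; returns a dict with "frame" (400x640x3 uint8, red, green, blue), "vertical_fov" (degrees; the focal length in pixels is half the picture's height over the tangent of half this angle, whatever the lens; pixels are square), "cx", "cy" (the principal point, pixels), "extrinsics" (4x4, takes a point from world to camera coordinates). Camera axes: x right, y down, z forward; pixel columns grow to the right and rows downward; lengths in m; the calibration is good to about 2 mm. The wrist camera is an equidistant fisheye: a pixel r from the principal point sees the ray r / f radians off the axis. A picture is of the moment at which its call begins. There is no depth.
- ctrl.job_done(): hands the job in; it is judged then, once.
The state is a dict: "time_s": time; "q": joint angles; "qvel": joint speeds; "joint_efforts": joint torques, N m; "tool_pos": TCP position; "ee_rot": TCP orientation; "ft_force": force on the tool from outside, world axes, zero at the start; "wrist_torque": the same for the moment, N m; "gripper_width": finger opening in m; "finger_force": force on a finger pad.
Only numpy, scipy, OpenCV 4.12 (cv2) and the standard library are available. Lean on these libraries where they do the work, as an engineer would, in place of code of your own. Each camera call takes 0.05 s, during which the arm holds its last target. There are 200 camera calls.

## Working session

There is one attempt and no reset: what is moved stays moved. The work goes in short steps, Python scripts to look and compute and a tool call to move; the robot and the scene stay as the last step left them, time stands still between calls to the robot, and variables do not carry over. Pictures are saved under pics/ and viewed, at most 10 in all, crops included, and the job is handed in when it is done.

Besides the shell and the picture viewer there is one more tool, called after "Emit:" by a JSON object that holds its "api" and its "payload". step_arm: Moves the arm, as the interface text tells. Its arguments: {"type":"object","properties":{"targets":{"type":"array"},"newtons":{"type":"number"}},"required":["targets"]}

```bash
ls; mkdir -p pics; cat > h.py <<'E'
import numpy as np, cv2
from rig import ctrl
def cam(n):
    c=ctrl.read_camera(n); c['f']=200/np.tan(np.radians(c['vertical_fov'])/2); return c
def ray(c,u,v):
    d=np.array([(u-c['cx'])/c['f'],(v-c['cy'])/c['f'],1.]); E=np.array(c['extrinsics']); R=E[:3,:3]
    return -R.T@E[:3,3], R.T@d
def onz(c,u,v,z):
    o,d=ray(c,u,v); return o+d*(z-o[2])/d[2]
def proj(c,p):
    E=np.array(c['extrinsics']); q=E[:3,:3]@np.array(p)+E[:3,3]; return q[:2]/q[2]*c['f']+[c['cx'],c['cy']]
E
python3 - <<'E'
from h import *
ims=[]
for n in('top','side'):
    c=cam(n); im=cv2.cvtColor(c['frame'],cv2.COLOR_RGB2BGR); cv2.imwrite(f'pics/{n}0.png',im)
    print(n,c['f'],c['cx'],c['cy'],np.round(c['extrinsics'],3).tolist())
o=ctrl.get_obs(); print(o['time_s'],o['tool_pos'],o['ee_rot'],o['gripper_width'])
E
```

```text
pics
top 362.8395515789667 318.1757171577495 200.99062441129618 [[-0.022, -1.0, 0.018, 0.019], [-0.994, 0.02, -0.111, 0.46], [0.11, -0.021, -0.994, 0.955], [0.0, 0.0, 0.0, 1.0]]
side 481.00138824900154 322.4616410220803 201.9377059444095 [[0.983, -0.181, -0.005, -0.438], [-0.119, -0.624, -0.772, 0.087], [0.137, 0.76, -0.635, 1.198], [0.0, 0.0, 0.0, 1.0]]
0.1 [0.1453762  0.63297278 0.24935479] [ 1.12621934e-01  9.93637496e-01 -9.08226512e-04 -4.88684116e-05] 0.08526865841321019
```

View pics/top0.png

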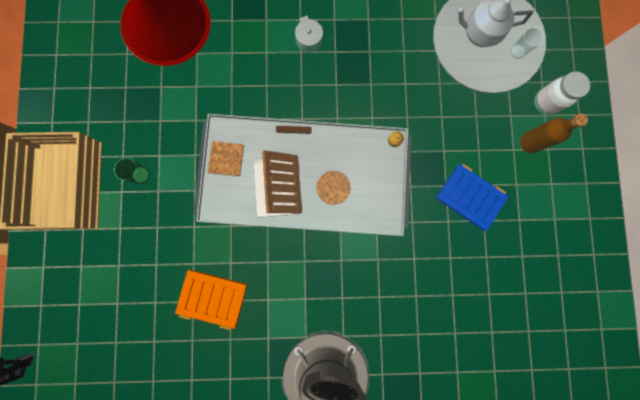

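View pics/side0.png

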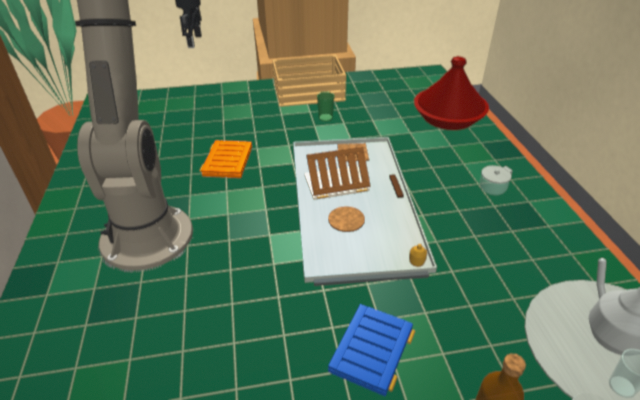

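The top view shows the round coaster at (333,187) in the landing place, the leaf at (283,182) over the white marble, the square coaster at (226,158), the pot at (396,139) and the bar at (294,129).

```bash
cat > m.py <<'E'
from h import *
c=cam('top'); hsv=cv2.cvtColor(c['frame'],cv2.COLOR_RGB2HSV)
print('tray',[np.round(onz(c,*p,.018)[:2],3) for p in((208,115),(409,128),(404,236),(197,222))])
def blob(lo,hi,box,z,nm):
    x0,y0,x1,y1=box; m=np.zeros(hsv.shape[:2],np.uint8); m[y0:y1,x0:x1]=cv2.inRange(hsv,lo,hi)[y0:y1,x0:x1]
    cs=cv2.findContours(m,cv2.RETR_EXTERNAL,cv2.CHAIN_APPROX_NONE)[0]; k=max(cs,key=cv2.contourArea)
    M=cv2.moments(k); ce=(M['m10']/M['m00'],M['m01']/M['m00']); b=cv2.boxPoints(cv2.minAreaRect(k))
    print(nm,cv2.contourArea(k),np.round(ce,1),np.round(onz(c,*ce,z),3)[:2],'box px',b.round(1).tolist(),[np.round(onz(c,*p,z)[:2],3).tolist() for p in b]); return b
blob((5,60,60),(25,255,255),(310,160,360,215),.011,'round')
blob((5,60,60),(25,255,255),(205,138,246,180),.011,'square')
blob((0,60,20),(20,255,140),(255,145,306,220),.10,'leaf')
blob((10,90,60),(30,255,255),(380,125,408,152),.03,'pot')
for px in((233,188),(280,152),(290,170)): print(hsv[px[::-1]])
im=cv2.cvtColor(c['frame'],cv2.COLOR_RGB2BGR)
a=cv2.resize(im[135:230,240:360],None,fx=5,fy=5,interpolation=2)
cv2.imwrite('pics/crop1.png',a)
s=cam('side'); b=cv2.cvtColor(s['frame'],cv2.COLOR_RGB2BGR)[130:210,280:400]; cv2.imwrite('pics/crop2.png',cv2.resize(b,None,fx=6,fy=6,interpolation=2))
E
python3 m.py
```

```text
tray [array([0.708, 0.311]), array([ 0.662, -0.249]), array([ 0.361, -0.22 ]), array([0.411, 0.337])]
round 849.0 [333.1 187.2] [ 0.499 -0.032] box px [[317.0, 171.0], [349.0, 171.0], [349.0, 204.0], [317.0, 204.0]] [[0.546, 0.011], [0.544, -0.078], [0.452, -0.075], [0.454, 0.013]]
square 972.5 [225.2 158.3] [0.586 0.264] box px [[207.0, 172.1999969482422], [211.0, 140.39999389648438], [243.3000030517578, 144.39999389648438], [239.3000030517578, 176.3000030517578]] [[0.548, 0.314], [0.637, 0.304], [0.624, 0.214], [0.535, 0.225]]
leaf 1888.5 [282.4 182.7] [0.5 0.1] box px [[263.20001220703125, 151.10000610351562], [296.70001220703125, 148.60000610351562], [301.6000061035156, 211.89999389648438], [268.0, 214.5]] [[0.582, 0.148], [0.587, 0.063], [0.426, 0.053], [0.421, 0.136]]
pot 147.5 [395.2 138.6] [ 0.629 -0.206] box px [[388.0, 132.0], [402.0, 132.0], [402.0, 145.0], [388.0, 145.0]] [[0.647, -0.187], [0.647, -0.226], [0.61, -0.224], [0.611, -0.185]]
[ 68  11 191]
[ 23  28 147]
[ 13 120 102]
```

View pics/crop1.png

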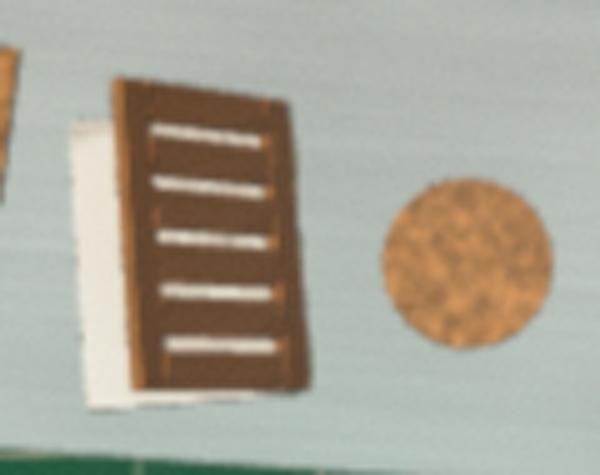

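View pics/crop2.png

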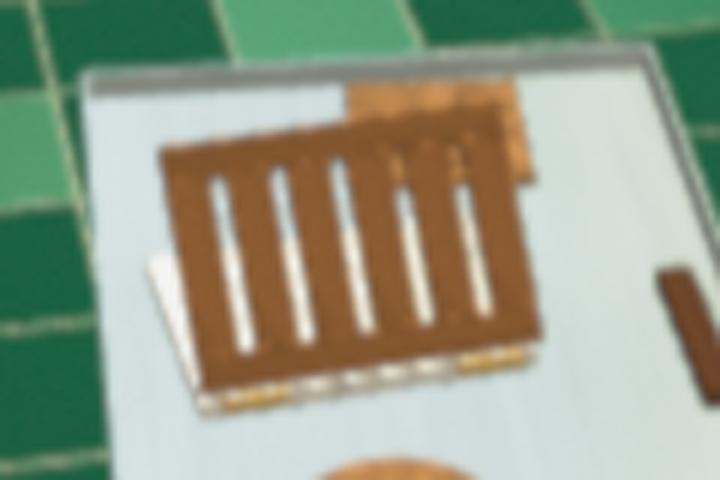

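The crops show the leaf leaning over the marble: marble's far edge runs (254.4,159.4)–(257.6,217), spine edge (297.6,155)–(302,212.6) in top pixels, and the free edge runs (307,155)–(364,148) in side pixels.

```bash
python3 - <<'E'
from h import *
c=cam('top'); s=cam('side')
a,b=[onz(c,*p,.014) for p in((254.4,159.4),(257.6,217))]
d,e=[onz(c,*p,.016) for p in((297.6,155),(302,212.6))]
print('marble far',a,b,'spine',d,e)
# free edge upper corners: far edge in top (115,78)->(135,388) crop, side crop(162,150),(503,105)
def tri(p,q):
    o1,d1=ray(c,*p);o2,d2=ray(s,*q);t=np.linalg.lstsq(np.c_[d1,-d2],o2-o1,rcond=None)[0]
    return (o1+t[0]*d1+o2+t[1]*d2)/2, np.linalg.norm(o1+t[0]*d1-o2-t[1]*d2)
print('far corner',tri((240+120/5,135+80/5),(280+505/6,130+105/6)))
print('near corner',tri((240+140/5,135+388/5),(280+162/6,130+150/6)))
print('proj spine',proj(s,d),proj(s,e))
dirx=(d-e)/np.linalg.norm(d-e);print('dirx',dirx, np.degrees(np.arctan2(dirx[1],dirx[0])))
E
```

```text
marble far [0.58067694 0.18299429 0.014     ] [0.42129159 0.17475471 0.014     ] spine [0.59049667 0.06362148 0.016     ] [0.43062464 0.05419091 0.016     ]
far corner (array([0.58619674, 0.14519602, 0.09887049]), np.float64(0.007725670895397907))
near corner (array([0.42733684, 0.13612004, 0.10095215]), np.float64(0.003512095614960033))
proj spine [370.14641541 189.23471313] [313.15624423 198.23509139]
dirx [0.99826472 0.05888588 0.        ] 3.3758655646707556
```

```bash
cat >> h.py <<'E'
from scipy.spatial.transform import Rotation as Ro
def plan(p,yaw,n):
    """rows from the present pose to p, tool down, tool x at heading yaw (deg)"""
    o=ctrl.get_obs(); R=Ro.from_quat(o['ee_rot']); P=np.array(o['tool_pos'])
    y=np.radians(yaw); X=[np.cos(y),np.sin(y),0]; Z=[0,0,-1]
    G=Ro.from_matrix(np.c_[X,np.cross(Z,X),Z]); rv=(R.inv()*G).as_rotvec()
    st=Ro.from_rotvec(rv/n); d=(np.array(p)-P)/n
    print('pos',P.round(4),'turn/row',np.degrees(rv/n).round(2))
    for i in range(n): print(R.inv().apply(d).round(4)); R=R*st
E
python3 -c "
from h import *
plan((0.497,0.035,0.249),93.4,20)"
```

```text
pos [0.1455 0.6333 0.25  ] turn/row [-0.    0.    3.68]
[-0.0238 -0.0252  0.0001]
[-0.0254 -0.0236  0.0001]
[-0.0269 -0.022   0.0001]
[-0.0282 -0.0202  0.0001]
[-0.0295 -0.0183  0.0001]
[-0.0306 -0.0164  0.0001]
[-0.0316 -0.0144  0.0001]
[-0.0324 -0.0123  0.0001]
[-0.0332 -0.0102  0.0001]
[-0.0337 -0.0081  0.0001]
[-0.0342 -0.0059  0.0001]
[-0.0345 -0.0037  0.0001]
[-0.0347 -0.0015  0.0001]
[-0.0347  0.0008  0.0001]
[-0.0346  0.003   0.0001]
[-0.0343  0.0052  0.0001]
[-0.0339  0.0074  0.0001]
[-0.0334  0.0096  0.0001]
[-0.0327  0.0117  0.0001]
[-0.0319  0.0138  0.    ]
```

Emit:
{"api": "step_arm", "payload": {"targets": [{"x": -0.0238,"y": -0.0252,"az": 3.68,"fingers": 0.03},{"x": -0.0254,"y": -0.0236,"az": 3.68,"fingers": 0.03},{"x": -0.0269,"y": -0.022,"az": 3.68,"fingers": 0.03},{"x": -0.0282,"y": -0.0202,"az": 3.68,"fingers": 0.03},{"x": -0.0295,"y": -0.0183,"az": 3.68,"fingers": 0.03}], "newtons": 20}}

```text
invalid input
```

Emit:
{"api": "step_arm", "payload": {"targets": [{"x": -0.0306,"y": -0.0164,"az": 3.68},{"x": -0.0316,"y": -0.0144,"az": 3.68},{"x": -0.0324,"y": -0.0123,"az": 3.68},{"x": -0.0332,"y": -0.0102,"az": 3.68},{"x": -0.0337,"y": -0.0081,"az": 3.68}]}}

```text
invalid input
```

Emit:
{"api": "step_arm", "payload": {"targets": [{"x": -0.0342,"y": -0.0059,"az": 3.68},{"x": -0.0345,"y": -0.0037,"az": 3.68},{"x": -0.0347,"y": -0.0015,"az": 3.68},{"x": -0.0347,"y": 0.0008,"az": 3.68},{"x": -0.0346,"y": 0.003,"az": 3.68}]}}

```text
invalid input
```

Emit:
{"api": "step_arm", "payload": {"targets": [{"x": -0.0343,"y": 0.0052,"az": 3.68},{"x": -0.0339,"y": 0.0074,"az": 3.68},{"x": -0.0334,"y": 0.0096,"az": 3.68},{"x": -0.0327,"y": 0.0117,"az": 3.68},{"x": -0.0319,"y": 0.0138,"az": 3.68}]}}

```text
invalid input
```

Emit:
{"api": "step_arm", "payload": {"targets": [{"x": -0.0238,"y": -0.0252,"z": 0,"ax": 0,"ay": 0,"az": 3.68,"fingers": 0.03},{"x": -0.0254,"y": -0.0236,"z": 0,"ax": 0,"ay": 0,"az": 3.68,"fingers": 0.03},{"x": -0.0269,"y": -0.022,"z": 0,"ax": 0,"ay": 0,"az": 3.68,"fingers": 0.03},{"x": -0.0282,"y": -0.0202,"z": 0,"ax": 0,"ay": 0,"az": 3.68,"fingers": 0.03},{"x": -0.0295,"y": -0.0183,"z": 0,"ax": 0,"ay": 0,"az": 3.68,"fingers": 0.03}], "newtons": 20}}

```text
time_s: 0.72
tool_pos: [0.2341, 0.4824, 0.2503]
ee_rot: [0.271, 0.962, 0.0, -0.0]
ft_force: [0.9, 0.0, 0.5]
gripper_width: 0.0301
finger_force: 0.0
```

Emit:
{"api": "step_arm", "payload": {"targets": [{"x": -0.0306,"y": -0.0164,"z": 0,"ax": 0,"ay": 0,"az": 3.68,"fingers": 0.03},{"x": -0.0316,"y": -0.0144,"z": 0,"ax": 0,"ay": 0,"az": 3.68,"fingers": 0.03},{"x": -0.0324,"y": -0.0123,"z": 0,"ax": 0,"ay": 0,"az": 3.68,"fingers": 0.03},{"x": -0.0332,"y": -0.0102,"z": 0,"ax": 0,"ay": 0,"az": 3.68,"fingers": 0.03},{"x": -0.0337,"y": -0.0081,"z": 0,"ax": 0,"ay": 0,"az": 3.68,"fingers": 0.03}]}}

```text
time_s: 1.13
tool_pos: [0.3221, 0.3329, 0.2505]
ee_rot: [0.422, 0.907, 0.0, -0.0]
ft_force: [0.7, 0.8, 0.6]
gripper_width: 0.0299
finger_force: 0.0
```

Emit:
{"api": "step_arm", "payload": {"targets": [{"x": -0.0342,"y": -0.0059,"z": 0,"ax": 0,"ay": 0,"az": 3.68,"fingers": 0.03},{"x": -0.0345,"y": -0.0037,"z": 0,"ax": 0,"ay": 0,"az": 3.68,"fingers": 0.03},{"x": -0.0347,"y": -0.0015,"z": 0,"ax": 0,"ay": 0,"az": 3.68,"fingers": 0.03},{"x": -0.0347,"y": 0.0008,"z": 0,"ax": 0,"ay": 0,"az": 3.68,"fingers": 0.03},{"x": -0.0346,"y": 0.003,"z": 0,"ax": 0,"ay": 0,"az": 3.68,"fingers": 0.03}]}}

```text
time_s: 1.55
tool_pos: [0.4101, 0.1833, 0.2506]
ee_rot: [0.561, 0.828, 0.001, -0.0]
ft_force: [1.1, 0.9, 0.5]
gripper_width: 0.0303
finger_force: 0.0
```

Emit:
{"api": "step_arm", "payload": {"targets": [{"x": -0.0343,"y": 0.0052,"z": 0,"ax": 0,"ay": 0,"az": 3.68,"fingers": 0.03},{"x": -0.0339,"y": 0.0074,"z": 0,"ax": 0,"ay": 0,"az": 3.68,"fingers": 0.03},{"x": -0.0334,"y": 0.0096,"z": 0,"ax": 0,"ay": 0,"az": 3.68,"fingers": 0.03},{"x": -0.0327,"y": 0.0117,"z": 0,"ax": 0,"ay": 0,"az": 3.68,"fingers": 0.03},{"x": -0.0319,"y": 0.0138,"z": 0,"ax": 0,"ay": 0,"az": 3.68,"fingers": 0.03}]}}

```text
time_s: 1.97
tool_pos: [0.4983, 0.0338, 0.2506]
ee_rot: [0.686, 0.727, 0.001, -0.0]
ft_force: [0.7, -0.3, 0.4]
gripper_width: 0.0301
finger_force: 0.0
```

Emit:
{"api": "step_arm", "payload": {"targets": [{"x": 0,"y": 0,"z": 0.03,"ax": 0,"ay": 0,"az": 0,"fingers": 0.03},{"x": 0,"y": 0,"z": 0.03,"ax": 0,"ay": 0,"az": 0,"fingers": 0.03},{"x": 0,"y": 0,"z": 0.03,"ax": 0,"ay": 0,"az": 0,"fingers": 0.03},{"x": 0,"y": 0,"z": 0.03,"ax": 0,"ay": 0,"az": 0,"fingers": 0.03},{"x": 0,"y": 0,"z": 0.0,"ax": 0,"ay": 0,"az": 0,"fingers": 0.03}]}}

```text
time_s: 2.38
tool_pos: [0.4934, 0.035, 0.1256]
ee_rot: [0.685, 0.728, -0.005, -0.003]
ft_force: [-1.0, 0.3, -0.3]
gripper_width: 0.0302
finger_force: 0.0
```

```bash
python3 -c "
from h import *
plan((0.497,0.035,0.05),93.4,5)
c=cam('wrist'); cv2.imwrite('pics/w1.png',cv2.cvtColor(c['frame'],cv2.COLOR_RGB2BGR))"
```

```text
pos [0.4934 0.035  0.1256] turn/row [-0.12  0.02  0.01]
[-0.      0.0009  0.0151]
[-0.      0.0008  0.0151]
[-0.      0.0008  0.0151]
[-0.      0.0008  0.0151]
[-0.      0.0008  0.0151]
```

View pics/w1.png

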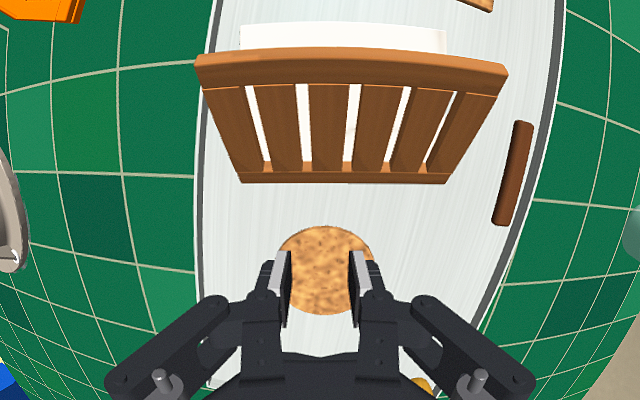

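The wrist view shows the coaster between the finger lines, its +y rim at (325,226), its left edge near x=278 and right near 374; the spine's edge is at (345,184).

```bash
python3 -c "
from h import *
c=cam('wrist'); E=np.array(c['extrinsics']); R=E[:3,:3]; O=-R.T@E[:3,3]
def w(u,v,z):
    d=np.array([u-c['cx'],v-c['cy']]); r=np.hypot(*d); t=r/c['f']; k=np.r_[d/r*np.sin(t),np.cos(t)]; k=R.T@k
    return (O+k*(z-O[2])/k[2]).round(4)
print('cam',O)
print('rim',w(325,226,.011),'bottom',w(327,315,.011),'L',w(278,262,.011),'R',w(375,262,.011),'spine',w(240,183,.02),w(445,184,.02))
print('leaf edge corners z.1',w(196,62,.1),w(508,68,.1))
"
```

```text
cam [0.49145127 0.12000047 0.25144652]
rim [0.5008 0.0152 0.011 ] bottom [ 0.5094 -0.0817  0.011 ] L [ 0.461  -0.0229  0.011 ] R [ 0.5483 -0.0178  0.011 ] spine [0.4308 0.0516 0.02  ] [0.5964 0.0614 0.02  ]
leaf edge corners z.1 [0.4273 0.1379 0.1   ] [0.5905 0.1499 0.1   ]
```

Emit:
{"api": "step_arm", "payload": {"targets": [{"x": 0.001,"y": 0.003,"z": 0.02,"ax": 0,"ay": 0,"az": 0,"fingers": 0.03},{"x": 0,"y": 0.003,"z": 0.02,"ax": 0,"ay": 0,"az": 0,"fingers": 0.03},{"x": 0,"y": 0.002,"z": 0.02,"ax": 0,"ay": 0,"az": 0,"fingers": 0.03},{"x": 0,"y": 0,"z": 0.02,"ax": 0,"ay": 0,"az": 0,"fingers": 0.03},{"x": 0,"y": 0,"z": 0.008,"ax": 0,"ay": 0,"az": 0,"fingers": 0.03}]}}

```text
time_s: 2.9
tool_pos: [0.5065, 0.0374, 0.0426]
ee_rot: [0.685, 0.728, 0.001, 0.0]
ft_force: [-0.7, -0.0, -0.0]
gripper_width: 0.0302
finger_force: 0.0
```

Emit:
{"api": "step_arm", "payload": {"targets": [{"x": 0,"y": 0,"z": 0.003,"ax": 0,"ay": 0,"az": 0,"fingers": 0.03},{"x": 0,"y": 0,"z": 0.003,"ax": 0,"ay": 0,"az": 0,"fingers": 0.03},{"x": 0,"y": 0,"z": 0.002,"ax": 0,"ay": 0,"az": 0,"fingers": 0.03},{"x": 0,"y": 0,"z": 0,"ax": 0,"ay": 0,"az": 0,"fingers": 0.03},{"x": 0,"y": 0,"z": 0,"ax": 0,"ay": 0,"az": 0,"fingers": 0.03}]}}

```text
time_s: 3.32
tool_pos: [0.5063, 0.037, 0.0352]
ee_rot: [0.685, 0.728, 0.001, 0.0]
ft_force: [-0.8, -0.6, 0.3]
gripper_width: 0.0301
finger_force: 0.0
```

Emit:
{"api": "step_arm", "payload": {"targets": [{"x": 0,"y": 0,"z": 0.004,"ax": 0,"ay": 0,"az": 0,"fingers": 0.03},{"x": 0,"y": 0,"z": 0.004,"ax": 0,"ay": 0,"az": 0,"fingers": 0.03},{"x": 0,"y": 0,"z": 0.003,"ax": 0,"ay": 0,"az": 0,"fingers": 0.03},{"x": 0,"y": 0,"z": 0,"ax": 0,"ay": 0,"az": 0,"fingers": 0.03},{"x": 0,"y": 0,"z": 0,"ax": 0,"ay": 0,"az": 0,"fingers": 0.03}]}}

```text
time_s: 3.73
tool_pos: [0.5053, 0.0368, 0.0229]
ee_rot: [0.685, 0.728, -0.0, -0.0]
ft_force: [0.6, -0.7, 1.1]
gripper_width: 0.0301
finger_force: 0.0
```

```bash
python3 -c "
from h import *
c=cam('wrist'); cv2.imwrite('pics/w2.png',cv2.cvtColor(c['frame'],cv2.COLOR_RGB2BGR)[150:400,150:500])"
```

```text
(no output)
```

View pics/w2.png

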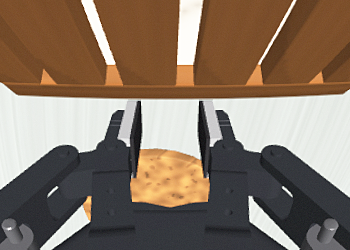

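The fingertips stand in the gap between spine and coaster (coaster rim at about (170,150) in the crop), so I push towards -y.

Emit:
{"api": "step_arm", "payload": {"targets": [{"x": -0.008,"y": 0,"z": 0,"ax": 0,"ay": 0,"az": 0,"fingers": 0.03},{"x": -0.01,"y": 0,"z": 0,"ax": 0,"ay": 0,"az": 0,"fingers": 0.03},{"x": -0.01,"y": 0,"z": 0,"ax": 0,"ay": 0,"az": 0,"fingers": 0.03},{"x": -0.01,"y": 0,"z": 0,"ax": 0,"ay": 0,"az": 0,"fingers": 0.03},{"x": -0.01,"y": 0,"z": 0,"ax": 0,"ay": 0,"az": 0,"fingers": 0.03}]}}

```text
time_s: 4.2
tool_pos: [0.5085, -0.0128, 0.0234]
ee_rot: [0.686, 0.728, -0.0, 0.0]
ft_force: [-0.9, -0.6, -0.4]
gripper_width: 0.0301
finger_force: 0.1
```

Emit:
{"api": "step_arm", "payload": {"targets": [{"x": -0.012,"y": 0,"z": 0,"ax": 0,"ay": 0,"az": 0,"fingers": 0.03},{"x": -0.012,"y": 0,"z": 0,"ax": 0,"ay": 0,"az": 0,"fingers": 0.03},{"x": -0.012,"y": 0,"z": 0,"ax": 0,"ay": 0,"az": 0,"fingers": 0.03},{"x": -0.012,"y": 0,"z": 0,"ax": 0,"ay": 0,"az": 0,"fingers": 0.03},{"x": -0.01,"y": 0,"z": 0,"ax": 0,"ay": 0,"az": 0,"fingers": 0.03}]}}

```text
time_s: 4.62
tool_pos: [0.5121, -0.0708, 0.0234]
ee_rot: [0.686, 0.728, -0.0, 0.0]
ft_force: [-0.5, 1.1, -0.4]
gripper_width: 0.0299
finger_force: 0.1
```

Emit:
{"api": "step_arm", "payload": {"targets": [{"x": -0.008,"y": 0,"z": 0,"ax": 0,"ay": 0,"az": 0,"fingers": 0.03},{"x": -0.005,"y": 0,"z": 0,"ax": 0,"ay": 0,"az": 0,"fingers": 0.03},{"x": -0.002,"y": 0,"z": 0,"ax": 0,"ay": 0,"az": 0,"fingers": 0.03},{"x": 0,"y": 0,"z": 0,"ax": 0,"ay": 0,"az": 0,"fingers": 0.03},{"x": 0.004,"y": 0,"z": 0,"ax": 0,"ay": 0,"az": 0,"fingers": 0.03}]}}

```text
time_s: 5.03
tool_pos: [0.5128, -0.0803, 0.0233]
ee_rot: [0.686, 0.728, -0.0, 0.0]
ft_force: [0.1, 0.1, -0.6]
gripper_width: 0.0305
finger_force: 0.0
```

Emit:
{"api": "step_arm", "payload": {"targets": [{"x": 0.01,"y": 0,"z": -0.01,"ax": 0,"ay": 0,"az": 0,"fingers": 0},{"x": 0,"y": 0,"z": -0.03,"ax": 0,"ay": 0,"az": 0,"fingers": 0},{"x": 0,"y": 0,"z": -0.04,"ax": 0,"ay": 0,"az": 0,"fingers": 0},{"x": 0,"y": 0,"z": -0.04,"ax": 0,"ay": 0,"az": 0,"fingers": 0},{"x": 0,"y": 0,"z": -0.04,"ax": 0,"ay": 0,"az": 0,"fingers": 0}]}}

```text
time_s: 5.45
tool_pos: [0.5115, -0.0688, 0.1847]
ee_rot: [0.685, 0.729, -0.0, -0.001]
ft_force: [1.2, 0.3, -0.1]
gripper_width: -0.0003
finger_force: 0.0
```

```bash
sed -i 's/(310,160,360,215)/(310,160,388,228)/' m.py; python3 m.py | grep -E "round|square|leaf"; python3 -c "
from h import *
c=cam('top'); cv2.imwrite('pics/t2.png',cv2.resize(cv2.cvtColor(c['frame'],cv2.COLOR_RGB2BGR)[105:245,190:420],None,fx=3,fy=3))"
```

```text
Traceback (most recent call last):
  File "m.py", line 9, in <module>
    blob((5,60,60),(25,255,255),(310,160,388,228),.011,'round')
    ~~~~^^^^^^^^^^^^^^^^^^^^^^^^^^^^^^^^^^^^^^^^^^^^^^^^^^^^^^^
  File "m.py", line 6, in blob
    cs=cv2.findContours(m,cv2.RETR_EXTERNAL,cv2.CHAIN_APPROX_NONE)[0]; k=max(cs,key=cv2.contourArea)
                                                                         ~~~^^^^^^^^^^^^^^^^^^^^^^^^
ValueError: max() iterable argument is empty
```

View pics/t2.png

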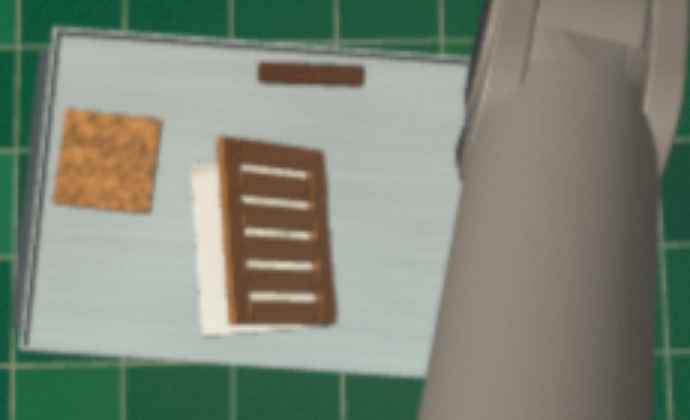

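Trivet and square coaster are where they were; the arm hides the round coaster. I go over to the +y side of the leaf and check the coaster from there.

Emit:
{"api": "step_arm", "payload": {"targets": [{"x": 0.025,"y": 0,"z": 0,"ax": 0,"ay": 0,"az": 0,"fingers": 0},{"x": 0.025,"y": 0,"z": 0,"ax": 0,"ay": 0,"az": 0,"fingers": 0},{"x": 0.025,"y": 0,"z": 0,"ax": 0,"ay": 0,"az": 0,"fingers": 0},{"x": 0.025,"y": 0.003,"z": 0,"ax": 0,"ay": 0,"az": 0,"fingers": 0},{"x": 0.025,"y": 0.003,"z": 0,"ax": 0,"ay": 0,"az": 0,"fingers": 0}]}}

```text
time_s: 5.97
tool_pos: [0.5096, 0.0574, 0.1828]
ee_rot: [0.685, 0.729, -0.0, -0.001]
ft_force: [0.8, -0.1, -1.4]
gripper_width: -0.0
finger_force: 0.0
```

Emit:
{"api": "step_arm", "payload": {"targets": [{"x": 0.028,"y": 0,"z": 0,"ax": 0,"ay": 0,"az": 0,"fingers": 0},{"x": 0.028,"y": 0,"z": 0,"ax": 0,"ay": 0,"az": 0,"fingers": 0},{"x": 0.028,"y": 0,"z": 0,"ax": 0,"ay": 0,"az": 0,"fingers": 0},{"x": 0.028,"y": 0,"z": 0,"ax": 0,"ay": 0,"az": 0,"fingers": 0},{"x": 0.02,"y": 0,"z": 0,"ax": 0,"ay": 0,"az": 0,"fingers": 0}]}}

```text
time_s: 6.38
tool_pos: [0.501, 0.191, 0.1826]
ee_rot: [0.684, 0.73, -0.0, -0.001]
ft_force: [-0.1, -0.3, -0.0]
gripper_width: 0.0
finger_force: 0.0
```

```bash
python3 m.py 2>&1| grep -E "round|Err"; python3 -c "
from h import *
plan((.501,.186,.094),93.4,5)"
```

```text
round 839.0 [371.4 180.9] [ 0.515 -0.139] box px [[355.0, 165.0], [387.0, 165.0], [387.0, 197.0], [355.0, 197.0]] [[0.561, -0.095], [0.559, -0.184], [0.469, -0.18], [0.471, -0.092]]
pos [0.5008 0.1927 0.1824] turn/row [-0.02 -0.02  0.11]
[-0.0014 -0.      0.0177]
[-0.0014 -0.      0.0177]
[-0.0014 -0.      0.0177]
[-0.0014 -0.      0.0177]
[-0.0013 -0.      0.0177]
```

Round coaster is now at (0.515, -0.139), well clear. Next I descend behind the leaf's free edge and push it over along an arc.

Emit:
{"api": "step_arm", "payload": {"targets": [{"x": -0.0014,"y": 0,"z": 0.0177,"ax": 0,"ay": 0,"az": 0,"fingers": 0},{"x": -0.0014,"y": 0,"z": 0.0177,"ax": 0,"ay": 0,"az": 0,"fingers": 0},{"x": -0.0014,"y": 0,"z": 0.0177,"ax": 0,"ay": 0,"az": 0,"fingers": 0},{"x": -0.0014,"y": 0,"z": 0.0177,"ax": 0,"ay": 0,"az": 0,"fingers": 0},{"x": -0.0014,"y": 0,"z": 0.0177,"ax": 0,"ay": 0,"az": 0,"fingers": 0}]}}

```text
time_s: 6.9
tool_pos: [0.5023, 0.1793, 0.0936]
ee_rot: [0.685, 0.728, -0.0, -0.0]
ft_force: [-0.8, -1.1, 0.1]
gripper_width: -0.0
finger_force: 0.0
```

Emit:
{"api": "step_arm", "payload": {"targets": [{"x": -0.009,"y": 0,"z": -0.002,"ax": 0,"ay": 0,"az": 0,"fingers": 0},{"x": -0.009,"y": 0,"z": -0.002,"ax": 0,"ay": 0,"az": 0,"fingers": 0},{"x": -0.009,"y": 0,"z": -0.002,"ax": 0,"ay": 0,"az": 0,"fingers": 0},{"x": -0.009,"y": 0,"z": -0.002,"ax": 0,"ay": 0,"az": 0,"fingers": 0},{"x": -0.009,"y": 0,"z": -0.002,"ax": 0,"ay": 0,"az": 0,"fingers": 0}]}}

```text
time_s: 7.32
tool_pos: [0.5074, 0.137, 0.1075]
ee_rot: [0.685, 0.728, 0.003, -0.0]
ft_force: [0.0, 4.1, 2.9]
gripper_width: 0.0
finger_force: 2.1
```

Emit:
{"api": "step_arm", "payload": {"targets": [{"x": -0.0086,"y": 0,"z": -0.005,"ax": 0,"ay": 0,"az": 0,"fingers": 0},{"x": -0.0086,"y": 0,"z": -0.005,"ax": 0,"ay": 0,"az": 0,"fingers": 0},{"x": -0.0086,"y": 0,"z": -0.005,"ax": 0,"ay": 0,"az": 0,"fingers": 0},{"x": -0.0086,"y": 0,"z": -0.005,"ax": 0,"ay": 0,"az": 0,"fingers": 0},{"x": -0.0086,"y": 0,"z": -0.005,"ax": 0,"ay": 0,"az": 0,"fingers": 0}]}}

```text
time_s: 7.73
tool_pos: [0.5078, 0.0905, 0.1302]
ee_rot: [0.686, 0.728, -0.0, -0.0]
ft_force: [-1.1, 1.3, -0.4]
gripper_width: -0.0003
finger_force: 0.6
```

Emit:
{"api": "step_arm", "payload": {"targets": [{"x": -0.0065,"y": 0,"z": -0.0006,"ax": 0,"ay": 0,"az": 0,"fingers": 0},{"x": -0.0065,"y": 0,"z": -0.0006,"ax": 0,"ay": 0,"az": 0,"fingers": 0},{"x": -0.0065,"y": 0,"z": -0.0006,"ax": 0,"ay": 0,"az": 0,"fingers": 0},{"x": -0.0065,"y": 0,"z": 0,"ax": 0,"ay": 0,"az": 0,"fingers": 0},{"x": -0.0065,"y": 0,"z": 0,"ax": 0,"ay": 0,"az": 0,"fingers": 0}]}}

```text
time_s: 8.15
tool_pos: [0.5101, 0.0592, 0.1312]
ee_rot: [0.685, 0.728, -0.0, -0.0]
ft_force: [-0.8, 1.9, -1.4]
gripper_width: 0.0001
finger_force: 0.7
```

Emit:
{"api": "step_arm", "payload": {"targets": [{"x": -0.0062,"y": 0,"z": 0.001,"ax": 0,"ay": 0,"az": 0,"fingers": 0},{"x": -0.0062,"y": 0,"z": 0.001,"ax": 0,"ay": 0,"az": 0,"fingers": 0},{"x": -0.0062,"y": 0,"z": 0.002,"ax": 0,"ay": 0,"az": 0,"fingers": 0},{"x": -0.0062,"y": 0,"z": 0.002,"ax": 0,"ay": 0,"az": 0,"fingers": 0},{"x": -0.0062,"y": 0,"z": 0.003,"ax": 0,"ay": 0,"az": 0,"fingers": 0}]}}

```text
time_s: 8.57
tool_pos: [0.512, 0.028, 0.1224]
ee_rot: [0.685, 0.728, -0.0, -0.0]
ft_force: [-0.9, 1.3, 0.6]
gripper_width: -0.0001
finger_force: 0.6
```

On the planned arc, with small forces; continuing it down.

Emit:
{"api": "step_arm", "payload": {"targets": [{"x": -0.007,"y": 0,"z": 0.004,"ax": 0,"ay": 0,"az": 0,"fingers": 0},{"x": -0.0065,"y": 0,"z": 0.004,"ax": 0,"ay": 0,"az": 0,"fingers": 0},{"x": -0.006,"y": 0,"z": 0.0045,"ax": 0,"ay": 0,"az": 0,"fingers": 0},{"x": -0.006,"y": 0,"z": 0.005,"ax": 0,"ay": 0,"az": 0,"fingers": 0},{"x": -0.006,"y": 0,"z": 0.0055,"ax": 0,"ay": 0,"az": 0,"fingers": 0}]}}

```text
time_s: 8.98
tool_pos: [0.5141, -0.0033, 0.0991]
ee_rot: [0.685, 0.728, 0.0, -0.0]
ft_force: [-0.7, 1.3, -0.1]
gripper_width: -0.0
finger_force: 0.5
```

Emit:
{"api": "step_arm", "payload": {"targets": [{"x": -0.005,"y": 0,"z": 0.006,"ax": 0,"ay": 0,"az": 0,"fingers": 0},{"x": -0.0045,"y": 0,"z": 0.006,"ax": 0,"ay": 0,"az": 0,"fingers": 0},{"x": -0.004,"y": 0,"z": 0.0065,"ax": 0,"ay": 0,"az": 0,"fingers": 0},{"x": -0.004,"y": 0,"z": 0.0065,"ax": 0,"ay": 0,"az": 0,"fingers": 0},{"x": -0.0035,"y": 0,"z": 0.007,"ax": 0,"ay": 0,"az": 0,"fingers": 0}]}}

```text
time_s: 9.4
tool_pos: [0.5154, -0.0241, 0.0669]
ee_rot: [0.685, 0.728, 0.0, 0.0]
ft_force: [0.1, 1.0, 0.2]
gripper_width: -0.0002
finger_force: 0.4
```

Emit:
{"api": "step_arm", "payload": {"targets": [{"x": -0.002,"y": 0,"z": 0.0065,"ax": 0,"ay": 0,"az": 0,"fingers": 0},{"x": -0.0015,"y": 0,"z": 0.0065,"ax": 0,"ay": 0,"az": 0,"fingers": 0},{"x": -0.001,"y": 0,"z": 0.006,"ax": 0,"ay": 0,"az": 0,"fingers": 0},{"x": -0.0005,"y": 0,"z": 0.005,"ax": 0,"ay": 0,"az": 0,"fingers": 0},{"x": 0,"y": 0,"z": 0.003,"ax": 0,"ay": 0,"az": 0,"fingers": 0}]}}

```text
time_s: 9.82
tool_pos: [0.5154, -0.029, 0.0399]
ee_rot: [0.685, 0.728, -0.0, -0.0]
ft_force: [-0.4, -0.4, 0.7]
gripper_width: -0.0001
finger_force: 0.3
```

Emit:
{"api": "step_arm", "payload": {"targets": [{"x": -0.002,"y": 0,"z": 0.002,"ax": 0,"ay": 0,"az": 0,"fingers": 0},{"x": -0.002,"y": 0,"z": 0.002,"ax": 0,"ay": 0,"az": 0,"fingers": 0},{"x": -0.002,"y": 0,"z": 0.0015,"ax": 0,"ay": 0,"az": 0,"fingers": 0},{"x": 0,"y": 0,"z": 0.001,"ax": 0,"ay": 0,"az": 0,"fingers": 0},{"x": 0,"y": 0,"z": 0,"ax": 0,"ay": 0,"az": 0,"fingers": 0}]}}

```text
time_s: 10.23
tool_pos: [0.516, -0.035, 0.034]
ee_rot: [0.686, 0.728, 0.0, 0.0]
ft_force: [0.4, -0.3, -0.4]
gripper_width: -0.0001
finger_force: 0.0
```

Emit:
{"api": "step_arm", "payload": {"targets": [{"x": 0,"y": 0,"z": 0.001,"ax": 0,"ay": 0,"az": 0,"fingers": 0},{"x": 0,"y": 0,"z": 0,"ax": 0,"ay": 0,"az": 0,"fingers": 0},{"x": 0,"y": 0,"z": 0,"ax": 0,"ay": 0,"az": 0,"fingers": 0},{"x": 0,"y": 0,"z": 0,"ax": 0,"ay": 0,"az": 0,"fingers": 0},{"x": 0,"y": 0,"z": 0,"ax": 0,"ay": 0,"az": 0,"fingers": 0}]}}

```text
time_s: 10.65
tool_pos: [0.5159, -0.0346, 0.0331]
ee_rot: [0.685, 0.728, 0.0, -0.0]
ft_force: [-0.5, 0.2, 0.0]
gripper_width: -0.0002
finger_force: 0.0
```

Emit:
{"api": "step_arm", "payload": {"targets": [{"x": 0,"y": 0,"z": 0.001,"ax": 0,"ay": 0,"az": 0,"fingers": 0},{"x": 0,"y": 0,"z": 0.001,"ax": 0,"ay": 0,"az": 0,"fingers": 0},{"x": 0,"y": 0,"z": 0,"ax": 0,"ay": 0,"az": 0,"fingers": 0},{"x": 0,"y": 0,"z": 0,"ax": 0,"ay": 0,"az": 0,"fingers": 0},{"x": 0,"y": 0,"z": 0,"ax": 0,"ay": 0,"az": 0,"fingers": 0}]}}

```text
time_s: 11.07
tool_pos: [0.5161, -0.0346, 0.0322]
ee_rot: [0.685, 0.728, 0.0, -0.0]
ft_force: [-2.9, 0.4, 11.2]
gripper_width: 0.0001
finger_force: 5.8
```

```bash
python3 -c "
from h import *
o=ctrl.get_obs(); print(o['tool_pos'],o['ft_force'],o['finger_force'])
c=cam('wrist'); cv2.imwrite('pics/w3.png',cv2.cvtColor(c['frame'],cv2.COLOR_RGB2BGR))"
```

```text
[ 0.51612109 -0.03461216  0.03222265] [-2.88909268  0.37236992 11.24490821] 5.774920095609559
```

View pics/w3.png

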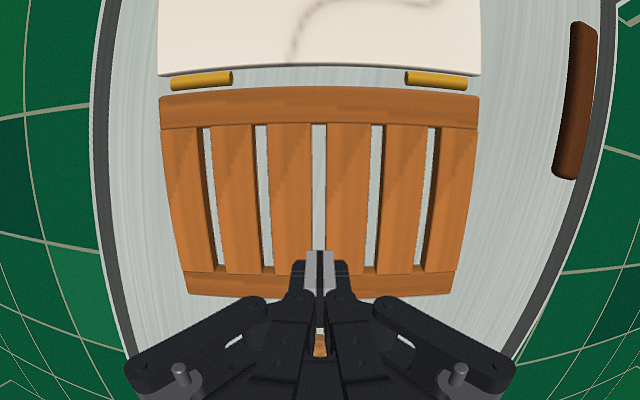

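The leaf lies flat at (320,195) beside the marble, pressed with 11 N; I lift straight off.

Emit:
{"api": "step_arm", "payload": {"targets": [{"x": 0,"y": 0,"z": -0.005,"ax": 0,"ay": 0,"az": 0,"fingers": 0},{"x": 0,"y": 0,"z": -0.02,"ax": 0,"ay": 0,"az": 0,"fingers": 0},{"x": 0,"y": 0,"z": -0.035,"ax": 0,"ay": 0,"az": 0,"fingers": 0},{"x": 0,"y": 0,"z": -0.035,"ax": 0,"ay": 0,"az": 0,"fingers": 0},{"x": 0,"y": 0,"z": -0.035,"ax": 0,"ay": 0,"az": 0,"fingers": 0}]}}

```text
time_s: 11.53
tool_pos: [0.5154, -0.0349, 0.1623]
ee_rot: [0.686, 0.728, -0.0, -0.0]
ft_force: [0.9, 0.1, 0.1]
gripper_width: 0.0002
finger_force: 0.0
```

Emit:
{"api": "step_arm", "payload": {"targets": [{"x": 0.035,"y": 0,"z": -0.01,"ax": 0,"ay": 0,"az": 0,"fingers": 0},{"x": 0.035,"y": 0,"z": -0.01,"ax": 0,"ay": 0,"az": 0,"fingers": 0},{"x": 0.035,"y": 0,"z": -0.01,"ax": 0,"ay": 0,"az": 0,"fingers": 0},{"x": 0.035,"y": 0,"z": 0,"ax": 0,"ay": 0,"az": 0,"fingers": 0},{"x": 0.03,"y": 0,"z": 0,"ax": 0,"ay": 0,"az": 0,"fingers": 0}]}}

```text
time_s: 11.95
tool_pos: [0.5057, 0.1378, 0.192]
ee_rot: [0.685, 0.729, 0.001, -0.0]
ft_force: [0.6, 0.9, 0.2]
gripper_width: 0.0002
finger_force: 0.0
```

Emit:
{"api": "step_arm", "payload": {"targets": [{"x": 0.03,"y": 0,"z": 0,"ax": 0,"ay": 0,"az": 0,"fingers": 0},{"x": 0.01,"y": 0,"z": 0,"ax": 0,"ay": 0,"az": 0,"fingers": 0},{"x": 0,"y": 0,"z": 0,"ax": 0,"ay": 0,"az": 0,"fingers": 0},{"x": 0,"y": 0,"z": 0,"ax": 0,"ay": 0,"az": 0,"fingers": 0},{"x": 0,"y": 0,"z": 0,"ax": 0,"ay": 0,"az": 0,"fingers": 0}]}}

```text
time_s: 12.37
tool_pos: [0.5035, 0.1725, 0.191]
ee_rot: [0.686, 0.727, -0.0, 0.0]
ft_force: [0.1, -1.4, -0.5]
gripper_width: 0.0002
finger_force: 0.0
```

```bash
python3 m.py 2>&1| grep -E "round|Err"; python3 -c "
from h import *
c=cam('top'); a=cv2.cvtColor(c['frame'],cv2.COLOR_RGB2BGR)[105:245,190:420]
s=cam('side'); b=cv2.cvtColor(s['frame'],cv2.COLOR_RGB2BGR)[130:280,280:440]
cv2.imwrite('pics/t3.png',np.hstack([cv2.resize(a,(460,280)),cv2.resize(b,(299,280))]))
o=ctrl.get_obs(); print(o['tool_pos'],o['ft_force'])"
```

```text
round 1212.5 [326.7 186.6] [ 0.501 -0.015] box px [[310.0, 160.0], [344.0, 160.0], [344.0, 212.0], [310.0, 212.0]] [[0.577, 0.03], [0.575, -0.065], [0.43, -0.061], [0.432, 0.032]]
ValueError: max() iterable argument is empty
[0.50356821 0.17286045 0.19113797] [ 0.69228134  0.44390885 -0.15753884]
```

View pics/t3.png

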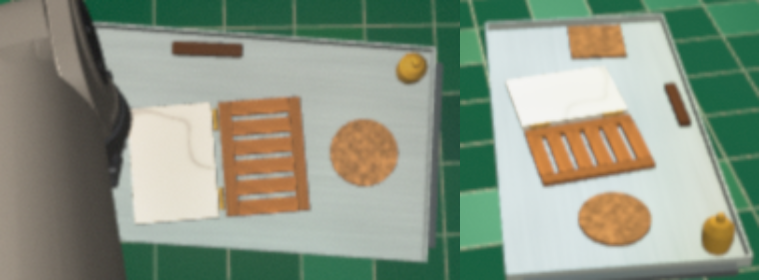

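The leaf lies flat beside the marble, and both coasters are flat and clear (round one at about (364,152) in the picture).

```bash
python3 -c "
from rig import ctrl
print(ctrl.job_done())"
```

```text
the job is handed in; nothing more can be done
None
```

I pushed the round coaster clear and pressed the leaf over until it lay flat beside the marble, then handed the job in; no verdict came back, but the last pictures show the leaf flat and both coasters clear.

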